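Show the honing slip's label over the light pad

ROBOT

A 7-joint arm with a two-finger parallel gripper is mounted at the origin on the work surface. World frame = base frame: x ahead of the robot, y to its left, z up, the work surface at z = 0. Lengths are in m, angles in rad, forces in N, time in s.
With the tool pointing down it reaches from about 0.425 to 0.875 m from the base axis. Payload 4.7 kg.
Tool frame: the origin (TCP) lies midway between the tips of the shut fingers; the grasp point (between the pads) lies 19 mm behind it; z points along the fingers, y is the line along which they close (so a half turn about z gives the same grasp; the last joint's range is limited). The gripper opens to 87 mm and grips with 3 to 60 N. Pads are 19 mm wide; open, the fingers measure 117 mm over their backs; the gripper's body (75 mm by 190 mm) begins 51 mm behind the grasp point.
Start: joints at [1.324, 0.321, -0.07, 1.45, 0.023, 1.371, -0.057], TCP at [0.168, -0.628, 0.201] pointing down, gripper open.
Joint ranges: [-2.86, 2.86], [-0.3, 2.09], [-1.38, 1.24], [0.06, 2.45], [-1.56, 4.7], [0.09, 2.05], [-2.69, 2.69]. Speed limits (rad/s): [2.57, 2.57, 3.14, 3.14, 3.14, 3.14, 3.14].

INTERFACE

Orientations are given as a rotation vector (axis times angle).
In Python, from bench import ctrl gives the robot as it stands. The module is installed in compiled form; this text tells all that it offers.
- The arm moves only by the shell command python3 -m handwheel 'ROWS' [FORCE]. ROWS is JSON, a list of rows, each a list of 7 numbers: the finger opening in m, from 0 to 0.087, then the shift along the tool's x, y, z in m, then the turn, a rotation vector about the tool's x, y, z in degrees. A call has 1 to 12 rows; each row shifts and turns the commanded pose from where the row before left it, along the tool's axes as they then stand; what a row does not reach is not made up. A row lasts 1/8 s, in which the tool goes at most 62.5 mm and 10.7 degrees, less where a joint would pass 70% of its speed; a pose out of reach is approached as far as the arm can. A call is refused whole if a number of a shift passes 0.0625 or a number of a turn 10.7, either way. A call with a gripper value outside its range is refused whole. The fingers move at their own pace and stop on an object; FORCE is the grip in N (left out, the last holds). Time passes only in rows, so rows that do not move let the fingers close. It gives the time, the measured TCP pose, the force, the opening and the grip force at its end, in the units of the state.
- ctrl.get_state(): the state, without advancing time (a new reading comes with each control period).
- ctrl.get_image(name): name is "side" or "top" or "wrist"; returns (picture, depth): 384x512x3 uint8, blue, green, red; 384x512 float32, m along the optical axis (not along the pixel's ray), 0 where there is no reading.
- ctrl.camera_info(name): a dict with "intrinsics" (3x3 intrinsics, pixels), "D" ([k1, k2, p1, p2, k3] as OpenCV has them; the pictures are not rectified), "R" (3x3) and "t" (3): a world point X has camera coordinates R X + t. Camera axes: x right, y down, z forward; pixel columns grow to the right and rows downward; lengths in m; the calibration is good to about 2 mm. A picture is of the moment at which its call begins: read the wrist's pose just before it. camera_info takes no time and is no camera call; for the wrist camera it gives the pose at the moment of the call.
- ctrl.close_job(): hands the job in; it is judged then, once.
The state is a dict: "time": time; "joint_positions": joint angles; "qd": joint speeds; "joint_torque": joint torques, N m; "position": TCP position; "tool_rot": TCP orientation; "ft_force": force on the tool from outside, world axes, zero at the start; "torque": the same for the moment, N m; "grip_width": opening from 0.0 (shut) to 1.0 (fully open); "grip_force": force on a finger pad.
Only numpy, scipy, OpenCV 4.12 (cv2) and the standard library are available. Lean on these libraries where they do the work, as an engineer would, in place of code of your own. Each camera call takes 0.05 s, during which the arm holds its last target. There are 200 camera calls.

TASK

Take the glass honing slip out of the stand on the robot's left, find its frosted end by the small corner notch, and turn the slip level with its label facing up. Finish while holding it motionless in the gripper, the label centred over the light pad's bright pane and about 8 cm above it, touching nothing but the gripper. Leave the other slip and the other tools on the bench where they are.

Things in the scene. Friction and masses are not known exactly. Their poses are not given: they have to be found in the camera images.
- slip_a: Glass slip 110 x 40 x 8 mm, about 90 g, on end in stand_a's slot at first. Origin: its middle. x: along the length to the frosted end (last 40 mm white on both faces, the rest clear green); y: across the 40 mm; z: out of the labelled face. Blue label on the +z face only. Frosted end up or down, label facing either way at first.
- slip_b: Glass slip 110 x 40 x 8 mm, about 90 g, on end in stand_b's slot at first. Origin: its middle. x: along the length to the frosted end (last 40 mm white on both faces, the rest clear green); y: across the 40 mm; z: out of the labelled face. Blue label on the +z face only. Frosted end up or down, label facing either way at first.
- slip_a_label (a point): Centre of the blue label (24 x 30 mm) on slip_a: 30 mm from the slip's middle towards its frosted end, on the labelled face.
- slip_b_label (a point): The same point on slip_b.
- slip_a_notch (a point): Notch of slip_a, 8 x 8 mm, cut from the frosted end's corner at +x, -y (point: 51 mm along x, -16 mm along y from the middle). Facing the label with the frosted end up, it is at the top right.
- slip_b_notch (a point): Notch of slip_b, 8 x 8 mm, cut from the frosted end's corner at +x, -y (point: 51 mm along x, -16 mm along y from the middle). Facing the label with the frosted end up, it is at the top right.
- stand_a: Fixed wooden stand: foot 90 (x) x 70 (y) x 6 mm; on it two cheeks 24 mm wide, tops 20 mm above the table, with a 9.5 mm slot along y between them. The slip's middle is 61 mm above the table, its faces look along the stand's +-x, its 40 mm width lies along y. Origin: centre of the underside. Turned at random. One stand is on the robot's left (+y), one on its right.
- stand_b: The second stand, just like stand_a; it carries slip_b.
- lamp: Fixed black light pad 120 x 120 x 24 mm with a bright 96 x 96 mm pane on top. Origin: centre of the underside.
- lamp_pane (a point): Middle of the light pad's pane, on its top, 24 mm above the table.
- plane_wood1: Wooden hand plane, 240 to 280 mm long with its handle, 70 mm wide, 130 mm high, loose, out on the right of the bench. Leave alone. Origin: centre of the underside.
- plane_wood2: Darker wooden hand plane, 240 to 280 mm long with its handle, 70 mm wide, 130 mm high, loose, out on the right of the bench. Leave alone. Origin: centre of the underside.
- plane_blue1: Blue hand plane, 240 to 280 mm long with its handle, 70 mm wide, 130 mm high, loose, out on the left of the bench. Leave alone. Origin: centre of the underside.
- plane_blue2: Another blue hand plane, 240 to 280 mm long with its handle, 70 mm wide, 130 mm high, loose, out on the left of the bench. Leave alone. Origin: centre of the underside.
- hammer: Hammer lying beyond the stands, loose. Leave alone.
- brush: Bench brush lying beyond the stands, loose. Leave alone.
- oil: Green oil can, 54 mm across, 60 mm high, beyond the light pad, loose. Leave alone.
There are look-alikes about, which are no part of the job. There is more than one size of the lamp; the one meant has the size given above. What is shaped like the slip_b but red is not meant.

How it is judged:
By the outcome, as a careful person would: the job done as asked, in the order asked, and still so for the second after the job is handed in, while the arm keeps its last pose, push and grip.
It also fails if it takes over 32 s, if anything falls off the work surface, if the arm or the gripper's body presses on something with over 40 N, if the wrist force passes 120 N, or if a joint passes its speed limit or range.

## Working session

There is one attempt and no reset: what is moved stays moved. The work goes in short steps, Python scripts to look and compute and a shell command to move; the robot and the scene stay as the last step left them, time stands still between calls to the robot, and variables do not carry over. Pictures are saved under pics/ and viewed, at most 10 in all, crops included, and the job is handed in when it is done.

```bash
mkdir -p pics; cat > h.py <<'E'
import numpy as np, cv2
from scipy.spatial.transform import Rotation as R
from bench import ctrl
def snap(n,f):
    i=ctrl.camera_info(n); p,d=ctrl.get_image(n); cv2.imwrite(f'pics/{f}.png',p); np.savez(f'pics/{f}.npz',p=p,d=d,K=i['intrinsics'],D=i['D'],R=i['R'],t=i['t']); return p,d,i
def load(f):
    z=np.load(f'pics/{f}.npz'); return z['p'],z['d'],{'intrinsics':z['K'],'D':z['D'],'R':z['R'],'t':z['t']}
def ray(i,uv):
    K,D,Rm,t=[np.array(i[k],float) for k in('intrinsics','D','R','t')]
    q=cv2.undistortPoints(np.array(uv,float).reshape(-1,1,2),K,D)[:,0]
    d=np.c_[q,np.ones(len(q))]@Rm; return -Rm.T@t,d
def onz(i,uv,z):
    c,d=ray(i,uv); return c+d*((z-c[2])/d[:,2])[:,None]
def bydepth(i,uv,dep):
    c,d=ray(i,uv); return c+d*np.array(dep).reshape(-1,1)
def tri(l):
    A=np.zeros((3,3));b=np.zeros(3)
    for i,uv in l:
        c,d=ray(i,[uv]);d=d[0]/np.linalg.norm(d[0]);P=np.eye(3)-np.outer(d,d);A+=P;b+=P@c
    x=np.linalg.solve(A,b); res=[]
    for i,uv in l:
        c,d=ray(i,[uv]);d=d[0]/np.linalg.norm(d[0]);res.append(np.linalg.norm((np.eye(3)-np.outer(d,d))@(x-c)))
    return x,res
E
python3 - <<'E'
from h import *
np.set_printoptions(precision=4,suppress=True)
a=snap('top','top0')[0]; b=snap('side','side0')[0]
s=ctrl.get_state(); print(s)
for n in('top','side','wrist'):
    i=ctrl.camera_info(n); Rm=np.array(i['R']);print(n,-Rm.T@np.array(i['t']),Rm[2],np.array(i['intrinsics'])[0])
E
```

```text
{'time': 0.1, 'joint_positions': array([ 1.3241,  0.3217, -0.0701,  1.4516,  0.0226,  1.3708, -0.0569]), 'qd': array([ 0.0001, -0.0022, -0.0008, -0.0032, -0.0007, -0.0003, -0.0005]), 'joint_torque': array([  0.0003, -49.2568,  -0.4053, -31.34  ,  -0.0642,   0.0395,
         0.0001]), 'position': array([ 0.1674, -0.6275,  0.1996]), 'tool_rot': array([-3.1132, -0.4084,  0.0005]), 'ft_force': array([-0.4926, -0.1262,  0.1104]), 'torque': array([ 0.0078, -0.0287, -0.0528]), 'grip_force': 0.0, 'grip_width': 0.9993395962036913}
top [ 0.3488 -0.014   1.6126] [ 0.1135  0.0134 -0.9934] [442.3983   0.     256.893 ]
side [-0.1325  0.7422  0.9905] [ 0.4856 -0.5536 -0.6766] [352.411    0.     256.8716]
wrist [ 0.245  -0.6066  0.3841] [-0.283  -0.0733 -0.9563] [265.1336   0.     253.5579]
```

View pics/top0.png

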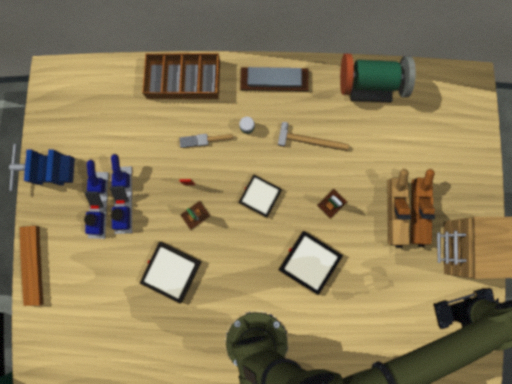

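View pics/side0.png

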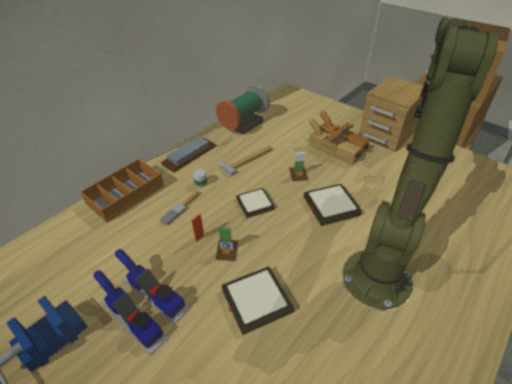

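The top view shows the left stand with a slip at (195,214), the right one at (332,203), and a red look-alike at (187,182). There are three light pads, at (171,272), (311,262) and (261,196). In the side view the left slip is at (226,238), with its clear green end up and a label low down at about (227,248).

Next I'll size the pads and crop close on the slip.

```bash
python3 - <<'E'
from h import *
np.set_printoptions(precision=4,suppress=True)
p,d,i=load('top0'); q,e,j=load('side0')
def pads(p,i,thr=195):
    m=(p.min(2)>thr).astype(np.uint8)
    out=[]
    for c in cv2.findContours(m,cv2.RETR_EXTERNAL,cv2.CHAIN_APPROX_NONE)[0]:
        if cv2.contourArea(c)>250:
            out.append(c)
    return out
for n,(im,dd,inf) in dict(top=(p,d,i),side=(q,e,j)).items():
    for c in pads(im,inf):
        M=cv2.moments(c); u=[M['m10']/M['m00'],M['m01']/M['m00']]
        w=onz(inf,c[:,0,:],0.024)[:,:2].astype(np.float32)
        r=cv2.minAreaRect(w); dep=dd[int(u[1]),int(u[0])]
        print(n,np.round(u,1),'rect@z24',np.round(r[0],4),np.round(r[1],4),round(r[2],1),'depthpt',bydepth(inf,[u],[dep])[0])
c1=cv2.resize(p[180:250,150:240],None,fx=6,fy=6,interpolation=cv2.INTER_CUBIC)
c2=cv2.resize(q[205:275,180:270],None,fx=6,fy=6,interpolation=cv2.INTER_CUBIC)
out=np.hstack([c1,c2]);out=cv2.resize(out,(800,int(out.shape[0]*800/out.shape[1])));cv2.imwrite('pics/crop0.png',out)
E
```

```text
top [168.8 271.2] rect@z24 [0.2464 0.3182] [0.1298 0.1297] 65.3 depthpt [0.2501 0.3182 0.0284]
top [313.9 252.8] rect@z24 [ 0.3091 -0.1996] [0.1301 0.0898] 59.2 depthpt [ 0.3265 -0.1988  0.0348]
top [259.8 195.3] rect@z24 [ 0.5303 -0.0033] [0.0878 0.0879] 62.7 depthpt [ 0.53   -0.0029  0.0243]
```

View pics/crop0.png

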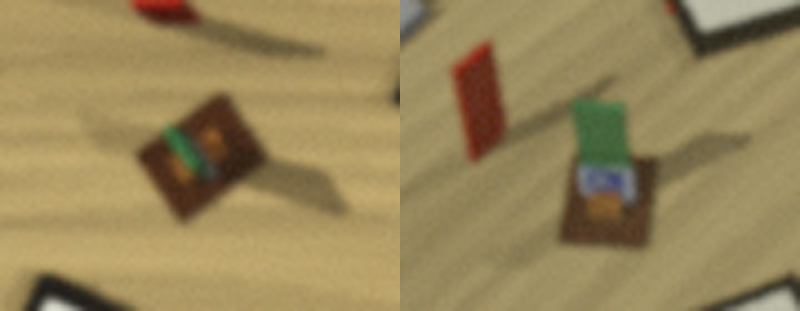

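The crop shows slip_a green end up, with the white/frosted end and blue label low. The label faces the side camera, towards -x,+y. The red block, at (187,182) top and (197,227) side, isn't wanted, and slip_b is on the right at (332,203).

Of the pads, only the small one at (261,196) has a pane near 96 mm. The others measure about 130 mm, so the small pad at (0.53, 0.00) is the lamp.

Next: rough stand and slip position.

```bash
python3 - <<'E'
from h import *
np.set_printoptions(precision=4,suppress=True)
p,d,i=load('top0'); q,e,j=load('side0')
def green(im,x0,y0,x1,y1):
    h=cv2.cvtColor(im,cv2.COLOR_BGR2HSV); m=cv2.inRange(h,(45,60,30),(90,255,255)); k=np.zeros_like(m);k[y0:y1,x0:x1]=m[y0:y1,x0:x1];return k
for n,im,inf,dep,b in(('top',p,i,d,(180,195,215,235)),('side',q,j,e,(210,220,245,265))):
    m=green(im,*b); ys,xs=np.nonzero(m)
    P=bydepth(inf,np.c_[xs,ys],dep[ys,xs]); print(n,len(xs),xs.min(),xs.max(),ys.min(),ys.max()); 
    P=P[P[:,2]>0.04]; print(np.median(P,0),P.min(0),P.max(0)); 
    print('dir',np.linalg.svd(P[:,:2]-P[:,:2].mean(0),full_matrices=False)[2][0])
# stand foot, side+top, dark brown
for n,im,inf,b in(('top',p,i,(175,195,215,240)),('side',q,j,(205,215,250,270))):
    h=cv2.cvtColor(im,cv2.COLOR_BGR2HSV); m=cv2.inRange(im,(0,0,0),(75,85,125)); k=np.zeros_like(m);k[b[1]:b[3],b[0]:b[2]]=m[b[1]:b[3],b[0]:b[2]]
    c=max(cv2.findContours(k,cv2.RETR_EXTERNAL,cv2.CHAIN_APPROX_NONE)[0],key=cv2.contourArea)
    w=onz(inf,c[:,0],0.006)[:,:2].astype(np.float32); r=cv2.minAreaRect(w); print(n,r)
# top edge of slip triangulate: side corners vs top ray
print('side top edge mid onz .116',onz(j,[[219.4,227.5],[230.7,228]],0.116))
for u in [(187,182),(332,203),(195,214),(95,195),(120,190),(400,205),(425,205),(247,125)]: print(u,onz(i,[u],0.06)[0])
s=ctrl.get_state(); print(R.from_rotvec(s['tool_rot']).as_matrix())
E
```

```text
top 38 187 195 209 218
[0.4548 0.2306 0.1138] [0.4396 0.2187 0.0675] [0.4688 0.2451 0.124 ]
dir [-0.7758 -0.631 ]
side 143 219 230 228 242
[0.4558 0.238  0.0878] [0.4401 0.2272 0.0497] [0.4713 0.2495 0.1185]
dir [-0.8129 -0.5824]
top ((0.4564759135246277, 0.23243892192840576), (0.07068459689617157, 0.0882340744137764), 34.85146713256836)
side ((0.4550726115703583, 0.23598581552505493), (0.06904707849025726, 0.08686421066522598), 35.70127487182617)
side top edge mid onz .116 [[0.4717 0.2435 0.116 ]
 [0.4417 0.221  0.116 ]]
(187, 182) [0.5693 0.2571 0.06  ]
(332, 203) [ 0.5027 -0.2591  0.06  ]
(195, 214) [0.4555 0.2245 0.06  ]
(95, 195) [0.517  0.5956 0.06  ]
(120, 190) [0.5367 0.5018 0.06  ]
(400, 205) [ 0.4993 -0.5056  0.06  ]
(425, 205) [ 0.5006 -0.5993  0.06  ]
(247, 125) [0.7809 0.0473 0.06  ]
[[ 0.9662  0.2579 -0.0005]
 [ 0.2579 -0.9662  0.0016]
 [-0.0001 -0.0017 -1.    ]]
```

Both views agree: stand_a is at (0.456, 0.234) with 69–71 x 87–88 mm foot, the slip's width runs at azimuth 35.5°, and its top is at about 0.117 m. I'll lift and draw in, then swing round at r≈0.52.

```bash
python3 -m handwheel '[[0.087,0,-0.04,-0.013,0,0,0],[0.087,0,-0.045,-0.013,0,0,0],[0.087,0,-0.045,-0.013,0,0,0],[0.087,0.0616,-0.0037,0,0,0,-6.8],[0.087,0.0616,-0.0037,0,0,0,-6.8],[0.087,0.0616,-0.0037,0,0,0,-6.8],[0.087,0.0616,-0.0037,0,0,0,-6.8],[0.087,0.0616,-0.0037,0,0,0,-6.8],[0.087,0.0616,-0.0037,0,0,0,-6.8],[0.087,0.0616,-0.0037,0,0,0,-6.8],[0.087,0.0616,-0.0037,0,0,0,-6.8],[0.087,0.0616,-0.0037,0,0,0,-6.8]]' 40; python3 -c "
from h import *
s=ctrl.get_state();print(s['joint_positions'],s['position'],s['tool_rot'])"
```

```text
time: 1.6
position: [0.5053, -0.1222, 0.2391]
tool_rot: [-2.469, -1.942, 0.0]
ft_force: [0.4, 0.4, -0.5]
grip_width: 0.998
grip_force: 0.0
[ 0.78252623  0.05738131 -0.61576785  1.69313491  0.03340144  1.40197387
 -0.07615254] [ 0.50527128 -0.12218751  0.23913471] [-2.46924873e+00 -1.94171000e+00  6.10878139e-05]
```

```bash
python3 -m handwheel '[[0.087,0.0616,-0.0037,0,0,0,-6.8],[0.087,0.0616,-0.0037,0,0,0,-6.8],[0.087,0.0616,-0.0037,0,0,0,-6.8],[0.087,0.0616,-0.0037,0,0,0,-6.8],[0.087,0.0616,-0.0037,0,0,0,-6.8],[0.087,0.0616,-0.0037,0,0,0,-6.8],[0.087,0,0,0,0,0,-8.5],[0.087,0,0,0,0,0,0],[0.087,0,0,0,0,0,0]]'; python3 - <<'E'
from h import *
np.set_printoptions(precision=4,suppress=True)
s=ctrl.get_state();print(s['joint_positions']);M=R.from_rotvec(s['tool_rot']).as_matrix();p=s['position'];print(p,M)
print('to stand in tool axes',M.T@(np.array([.456,.234,.059])-p), 'yaw of tool y',np.degrees(np.arctan2(M[1,1],M[0,1])))
im,d,i=snap('wrist','w1'); cv2.imwrite('pics/w1v.png',im)
E
```

```text
time: 2.72
position: [0.4637, 0.235, 0.2392]
tool_rot: [-1.446, -2.789, 0.001]
ft_force: [0.2, 0.2, -0.3]
grip_width: 0.998
grip_force: 0.0
[ 0.4068  0.0931 -0.9727  1.6843  0.0782  1.4059  0.0373]
[0.4637 0.235  0.2392] [[-0.5762  0.8173 -0.0005]
 [ 0.8173  0.5762 -0.0005]
 [-0.0001 -0.0006 -1.    ]]
to stand in tool axes [ 0.0036 -0.0067  0.1802] yaw of tool y 35.186806720621675
```

View pics/w1v.png

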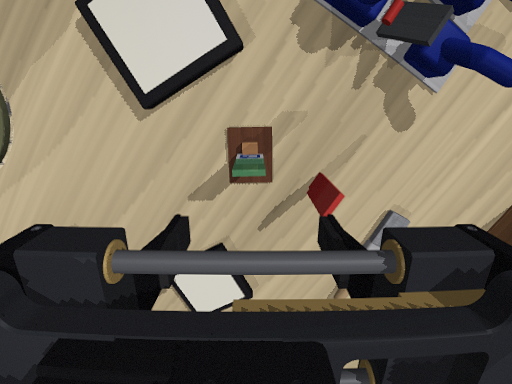

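The wrist view shows the green slip on the brown stand at (250,167), its top edge spanning x≈233–266 and square to the fingers. The blue label's edge is on the near (+tool-x) face at (249,155). The red block is off to the right at (325,194).

Next I'll triangulate the top edge against the side view.

```bash
python3 - <<'E'
from h import *
np.set_printoptions(precision=4,suppress=True)
im,d,i=load('w1'); q,e,j=load('side0')
h=cv2.cvtColor(im,cv2.COLOR_BGR2HSV); m=cv2.inRange(h,(45,60,30),(90,255,255)); m[:140]=0;m[195:]=0;m[:,:220]=0;m[:,285:]=0
ys,xs=np.nonzero(m); print(xs.min(),xs.max(),ys.min(),ys.max())
for y in range(ys.min(),ys.max()+1): print(y,xs[ys==y].min(),xs[ys==y].max(),im[y,250],d[y,250], end=' | ')
print()
P=bydepth(i,np.c_[xs,ys],d[ys,xs]); T=P[(P[:,2]>.108)&(P[:,2]<.125)]; print('top face by depth',len(T),T.mean(0),T.min(0),T.max(0))
yb=ys.max()
print(onz(i,[[xs.min(),yb-4],[xs.max()+1,yb-4]],.116))
# top edge corners, wrist vs side
hs=cv2.cvtColor(q,cv2.COLOR_BGR2HSV)
for a,b in (((xs.min(),176),(230.7,228)),((xs.max()+1,176),(219.4,227.5))): print(tri([(i,a),(j,b)]))
for a,b in (((xs.min(),176),(219.4,227.5)),((xs.max()+1,176),(230.7,228))): print('sw',tri([(i,a),(j,b)]))
E
```

```text
232 265 158 176
158 253 257 [116 114  94] 0.38406295 | 159 236 263 [71 98 63] 0.37645778 | 160 235 263 [67 91 56] 0.36890316 | 161 235 263 [71 94 60] 0.3637515 | 162 235 263 [69 93 58] 0.35714978 | 163 234 263 [67 92 59] 0.35173675 | 164 234 263 [55 84 54] 0.3444791 | 165 234 264 [54 82 52] 0.3393659 | 166 233 264 [55 85 55] 0.33363953 | 167 233 264 [56 85 55] 0.3291826 | 168 233 264 [54 82 54] 0.32338887 | 169 232 264 [ 72 104  66] 0.3175089 | 170 232 265 [ 91 130  85] 0.31617582 | 171 232 264 [ 87 127  82] 0.3146891 | 172 232 264 [ 81 118  68] 0.31633162 | 173 232 265 [ 83 119  70] 0.31771207 | 174 232 265 [ 84 121  71] 0.31766838 | 175 232 265 [ 76 110  72] 0.3176233 | 176 232 241 [50 73 76] 0.3176656 | 
top face by depth 261 [0.4564 0.2342 0.1156] [0.4387 0.2191 0.1082] [0.4748 0.2478 0.1182]
[[0.4405 0.223  0.116 ]
 [0.4737 0.2464 0.116 ]]
(array([0.4438, 0.2184, 0.1124]), [np.float64(0.0005407487027323112), np.float64(0.0005407487027321912)])
(array([0.4775, 0.2401, 0.1085]), [np.float64(0.0010281284240414824), np.float64(0.0010281284240413377)])
sw (array([0.4481, 0.2419, 0.1427]), [np.float64(0.017054515062840548), np.float64(0.017054515062840475)])
sw (array([0.4678, 0.2236, 0.0954]), [np.float64(0.019539942692043132), np.float64(0.01953994269204319)])
```

```bash
python3 -m handwheel '[[0.087,0.0035,-0.0058,0.045,0,0,0],[0.087,0,0,0.055,0,0,0],[0.087,0,0,0.05,0,0,0],[0.087,0,0,0.03,0,0,0],[0.087,0,0,0,0,0,0],[0.03,0,0,0,0,0,0],[0.03,0,0,0,0,0,0],[0.03,0,0,0,0,0,0],[0.03,0,0,0,0,0,0]]' 40; python3 -m handwheel '[[0.03,0,0,0,0,0,0],[0.03,0,0,0,0,0,0]]' 40
```

```text
time: 3.9
position: [0.4569, 0.2357, 0.0601]
tool_rot: [1.44, 2.791, 0.001]
ft_force: [-0.5, 0.8, -0.7]
grip_width: 0.631
grip_force: 0.0
time: 4.15
position: [0.4565, 0.2357, 0.0596]
tool_rot: [1.44, 2.792, -0.0]
ft_force: [-0.3, 0.2, 0.6]
grip_width: 0.456
grip_force: 40.0
```

Gripped at 39.7 mm opening with 40 N. Now lifting straight up.

```bash
python3 -m handwheel '[[0.03,0,0,-0.01,0,0,0],[0.03,0,0,-0.02,0,0,0],[0.03,0,0,-0.03,0,0,0],[0.03,0,0,-0.04,0,0,0],[0.03,0,0,-0.04,0,0,0],[0.03,0,0,-0.04,0,0,0],[0.03,0,0,-0.02,0,0,0],[0.03,0,0,0,0,0,0]]'; python3 - <<'E'
from h import *
np.set_printoptions(precision=4,suppress=True)
s=ctrl.get_state();print(s['joint_positions'])
q=snap('side','s2')[0]; w=snap('wrist','w2')[0]
a=cv2.resize(q[110:250,160:300],(560,560),interpolation=cv2.INTER_CUBIC)
cv2.imwrite('pics/s2v.png',a)
E
```

```text
time: 5.15
position: [0.4573, 0.2366, 0.2621]
tool_rot: [1.438, 2.789, 0.004]
ft_force: [-0.5, -0.1, -0.8]
grip_width: 0.458
grip_force: 40.0
[ 0.431   0.0602 -0.988   1.6612  0.0523  1.4432  0.0564]
```

View pics/s2v.png

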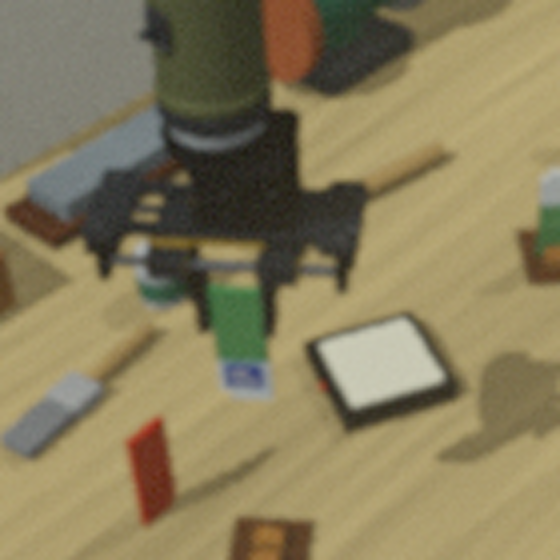

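The side crop shows the slip held clear of everything: green end in the gripper, white end down, label at about (247,378) in the crop facing the camera. To choose a tool heading I need the arm's joint limits, so I'll fit a simple kinematic model to the logged states and check the candidate final poses.

```bash
cat > kin.py <<'E'
from h import *
from scipy.optimize import least_squares
import itertools
Q=np.array([[1.3241,0.3217,-0.0701,1.4516,0.0226,1.3708,-0.0569],[.7825,.0574,-.6158,1.6931,.0334,1.4020,-.0762],[.4068,.0931,-.9727,1.6843,.0782,1.4059,.0373],[.431,.0602,-.988,1.6612,.0523,1.4432,.0564]])
Pp=np.array([[.1674,-.6275,.1996],[.5053,-.1222,.2391],[.4637,.235,.2392],[.4573,.2366,.2621]])
RV=[[-3.1132,-.4084,.0005],[-2.4692,-1.9417,0],[-1.446,-2.789,.001],[1.438,2.789,.004]]
LO=np.array([-2.86,-.3,-1.38,.06,-1.56,.09,-2.69]);HI=np.array([2.86,2.09,1.24,2.45,4.7,2.05,2.69])
rz=lambda a:R.from_euler('z',a); ry=lambda a:R.from_euler('y',a)
def fk(q,s,g):
    h,L1,L2,L3,a,b,c=g
    seq=[(rz(s[0]*q[0]),[0,0,h]),(ry(q[1])*rz(s[1]*q[2]),[a,0,L1]),(ry(q[3]),[-b,0,L2]),(rz(s[2]*q[4])*ry(q[5]),[c,0,0]),(rz(s[3]*q[6]+s[4]*np.pi/2),[0,0,L3])]
    M=R.identity();p=np.zeros(3)
    for r,t in seq: M=M*r; p=p+M.apply(t)
    return p,M
E
python3 - <<'E'
from kin import *
np.set_printoptions(precision=4,suppress=True)
res=[]
for s in itertools.product([1,-1],repeat=5):
    if s[0]==1: continue
    rot=sum((fk(q,s,np.zeros(7))[1].inv()*R.from_rotvec(v)).magnitude() for q,v in zip(Q,RV)); res.append((rot,s))
res.sort(); print(res[:4])
for rot,s in res[:2]:
    f=lambda g:np.r_[(np.array([fk(q,s,g)[0] for q in Q])-Pp).ravel()*1000, (g-np.array([.3,.35,.35,.25,0,0,0]))*1]
    o=least_squares(f,[.3,.35,.35,.25,0,0,0]); print(s,o.x,np.abs(o.fun[:12]).max())
E
```

```text
[(0.0006329413087087318, (-1, -1, -1, -1, 1)), (0.3732451276098131, (-1, -1, 1, -1, 1)), (0.4533331617867974, (-1, -1, -1, 1, 1)), (0.6167382662786918, (-1, -1, 1, 1, 1))]
(-1, -1, -1, -1, 1) [ 2.0374  0.4654  0.4907  2.529  -0.0071  0.3531  0.0384] 17.75567063059333
(-1, -1, 1, -1, 1) [-0.3444  0.5026  0.5053 -0.1848 -0.0043 -0.0175 -0.0021] 17.03899659325267
```

```bash
L='from h import *
np.set_printoptions(precision=5,suppress=True)
s=ctrl.get_state();print(list(np.round(s["joint_positions"],4)),list(np.round(s["position"],4)),list(np.round(s["tool_rot"],4)))'
python3 -m handwheel '[[0.03,0,0,0,0,10,0],[0.03,0,0,0,0,10,0],[0.03,0,0,0,0,10,0],[0.03,0,0,0,0,0,0],[0.03,0,0,0,0,0,0]]'|grep time; python3 -c "$L"; python3 -m handwheel '[[0.03,0,0,0,10,0,0],[0.03,0,0,0,10,0,0],[0.03,0,0,0,0,0,0],[0.03,0,0,0,0,0,0]]'|grep time; python3 -c "$L"
```

```text
time: 5.88
[np.float64(0.5921), np.float64(0.2638), np.float64(-0.9085), np.float64(1.6099), np.float64(-0.2908), np.float64(1.5349), np.float64(0.338)] [np.float64(0.4556), np.float64(0.2363), np.float64(0.2589)] [np.float64(-1.2165), np.float64(-2.3614), np.float64(-0.3249)]
time: 6.38
[np.float64(0.3098), np.float64(0.5567), np.float64(-0.8816), np.float64(1.3298), np.float64(-0.0542), np.float64(1.8453), np.float64(0.1327)] [np.float64(0.4556), np.float64(0.2372), np.float64(0.2604)] [np.float64(-1.0465), np.float64(-2.2982), np.float64(0.0847)]
```

```bash
cat >> kin.py <<'E'
Q=np.vstack([Q,[[.5921,.2638,-.9085,1.6099,-.2908,1.5349,.338],[.3098,.5567,-.8816,1.3298,-.0542,1.8453,.1327]]])
Pp=np.vstack([Pp,[[.4556,.2363,.2589],[.4556,.2372,.2604]]]); RV=RV+[[-1.2165,-2.3614,-.3249],[-1.0465,-2.2982,.0847]]
S=(-1,-1,-1,-1,1)
def fk2(q,g):
    h,L1,L2,L3,a,b,c,y1,y2,y3=g
    seq=[(rz(-q[0]),[0,0,h]),(ry(q[1]),[0,y1,0]),(rz(-q[2]),[a,y2,L1]),(ry(q[3]),[-b,y3,L2]),(rz(-q[4])*ry(q[5]),[c,0,0]),(rz(-q[6]+np.pi/2),[0,0,L3])]
    M=R.identity();p=np.zeros(3)
    for r,t in seq: M=M*r; p=p+M.apply(t)
    return p,M
def fit():
    g0=np.array([.3,.4,.4,.25,0,0,0,0,0,0])
    f=lambda g:np.r_[(np.array([fk2(q,g)[0] for q in Q])-Pp).ravel()*1000,(g-g0)*np.array([3]*4+[10]*6)]
    o=least_squares(f,g0); return o.x,o.fun[:3*len(Q)].reshape(-1,3)
E
python3 - <<'E'
from kin import *
np.set_printoptions(precision=4,suppress=True)
g,r=fit(); print(g);print(r)
E
```

```text
[ 0.2496  0.468   0.5131  0.3907 -0.0003 -0.0003 -0.0002 -0.0156 -0.0055
 -0.0055]
[[ 0.0171 -0.0226  0.0039]
 [-0.0319  0.0297  0.0051]
 [-0.0346 -0.0156 -0.0334]
 [ 0.0385  0.0103 -0.0741]
 [ 0.0726 -0.0577  0.1079]
 [-0.05    0.018  -0.009 ]]
```

The fit is good to 0.1 mm: the wrist centre lies 0.39 m behind the TCP. Now I'll look for joint-feasible final headings.

```bash
cat >> kin.py <<'E'
G=fit()[0]
def target(th,lab=(.53,-.003,.104),off=.026):
    z=np.array([np.cos(th),np.sin(th),0]);x=np.array([0,0,1.]);y=np.cross(z,x)
    return np.array(lab)-off*z-np.array([0,0,.004]),R.from_matrix(np.c_[x,y,z])
def err(q,p,M):
    a,B=fk2(q,G); return np.r_[a-p,(M*B.inv()).as_rotvec()*.4]
def jac(q):
    p,M=fk2(q,G);J=np.zeros((6,7))
    for k in range(7):
        e=np.zeros(7);e[k]=1e-5;a,B=fk2(q+e,G);J[:3,k]=(a-p)/1e-5;J[3:,k]=(B*M.inv()).as_rotvec()/1e-5
    return J
def elbow(q):
    M=rz(-q[0])*ry(q[1]); p=np.array([0,0,G[0]])+M.apply([0,G[7],0]); M=M*rz(-q[2]); p=p+M.apply([0,G[8],G[1]]); M2=M*ry(q[3]); return p,p+M2.apply([0,G[9],G[2]])
E
python3 - <<'E'
from kin import *
np.set_printoptions(precision=2,suppress=True)
qc=Q[-1];rng=np.random.default_rng(0)
for deg in range(-180,180,15):
    p,M=target(np.radians(deg)); best=None
    for k in range(10):
        q0=np.clip(qc+rng.normal(0,.8,7)*(k>0),LO+.05,HI-.05)
        o=least_squares(lambda q:np.r_[err(q,p,M)*100,(q-qc)*.05],q0,bounds=(LO+.05,HI-.05),max_nfev=80)
        if np.linalg.norm(err(o.x,p,M))<.004 and (best is None or o.cost<best[0]): best=(o.cost,o.x)
    if best: e,w=elbow(best[1]);print(deg,round(best[0]*1000,1),best[1],'elb',e,'wr',w)
# check of rate model: 30deg about tool y from Q[3]
q=Q[3].copy()
for n in range(60):
    pp,MM=fk2(q,G);w=MM.apply([0,np.radians(.5),0]);q=q+np.linalg.pinv(jac(q))@np.r_[0,0,0,w]
print(q,Q[4])
E
```

```text
-120 92.2 [-0.99  1.43  1.    1.15  0.17  2.    2.64] elb [0.27 0.38 0.32] wr [0.73 0.36 0.1 ]
-105 9.6 [-0.77  1.08  0.26  1.36  0.73  2.    2.21] elb [0.31 0.27 0.47] wr [0.64 0.4  0.1 ]
-90 8.0 [-0.62  0.95 -0.11  1.58  1.02  2.    2.02] elb [0.32 0.2  0.52] wr [0.53 0.41 0.1 ]
-75 7.6 [-0.51  0.89 -0.35  1.82  1.24  2.    1.9 ] elb [0.33 0.16 0.54] wr [0.42 0.4  0.1 ]
-60 7.9 [-0.41  0.85 -0.51  2.05  1.44  2.    1.8 ] elb [0.33 0.12 0.56] wr [0.32 0.36 0.1 ]
-45 8.6 [-0.41  0.8  -0.54  2.28  1.6   1.94  1.71] elb [0.32 0.12 0.58] wr [0.24 0.29 0.1 ]
45 6.9 [ 1.24  0.75 -0.4   2.28 -1.37  1.33  1.37] elb [ 0.08 -0.31  0.59] wr [ 0.24 -0.3   0.1 ]
60 4.9 [ 1.32  0.88 -0.57  2.04 -1.03  1.33  1.1 ] elb [ 0.07 -0.36  0.55] wr [ 0.32 -0.36  0.1 ]
75 3.3 [ 1.28  1.01 -0.67  1.8  -0.77  1.43  0.88] elb [ 0.1  -0.39  0.5 ] wr [ 0.42 -0.41  0.1 ]
90 2.3 [ 1.16  1.13 -0.73  1.56 -0.59  1.61  0.73] elb [ 0.15 -0.4   0.45] wr [ 0.53 -0.42  0.1 ]
105 1.7 [ 1.01  1.24 -0.77  1.31 -0.46  1.82  0.63] elb [ 0.22 -0.39  0.4 ] wr [ 0.64 -0.41  0.1 ]
120 18.4 [ 0.98  1.56 -1.23  1.08 -0.04  2.    0.32] elb [ 0.25 -0.4   0.25] wr [ 0.74 -0.36  0.1 ]
[ 0.6   0.26 -0.92  1.61 -0.29  1.53  0.34] [ 0.59  0.26 -0.91  1.61 -0.29  1.53  0.34]
```

```bash
cat > plan.py <<'E'
from kin import *
np.set_printoptions(precision=3,suppress=True)
def seg(q,dp,dw,n=80):
    tr=[]
    p0,M0=fk2(q,G); p1=p0+dp
    for k in range(1,n+1):
        a,B=fk2(q,G); pt=p0+dp*k/n; Mt=R.from_rotvec(dw*k/n)*M0
        q=q+np.linalg.pinv(jac(q))@np.r_[pt-a,(Mt*B.inv()).as_rotvec()]; tr.append(q)
    return q,np.array(tr)
if __name__=='__main__':
    s=ctrl.get_state();qc=s['joint_positions']
    for th in (45,50,55):
        p,M=target(np.radians(th)); a,B=fk2(qc,G)
        A=np.array([p[0],p[1],.27])-a
        q1,t1=seg(qc,A,np.zeros(3)); w=(M*B.inv()).as_rotvec(); q2,t2=seg(q1,np.zeros(3),w); q3,t3=seg(q2,np.array([0,0,p[2]-.27]),np.zeros(3))
        T=np.vstack([t1,t2,t3]); print(th,'min',T.min(0),'max',T.max(0),'end',q3,'min margin',min((T-LO).min(),(HI-T).min()))
        print('  A tool',B.inv().apply(A),'turn deg tool',np.degrees(B.inv().apply(w)),np.degrees(np.linalg.norm(w)),'minelb/wr z',min(min(elbow(x)[1][2],elbow(x)[0][2]) for x in T))
E
python3 plan.py
```

```text
45 min [ 0.314  0.332 -0.881  1.189 -1.403  1.186  0.137] max [ 1.595  0.83  -0.609  2.33   0.125  2.043  1.319] end [ 1.456  0.83  -0.609  2.271 -1.26   1.186  1.319] min margin 0.007248474762702184
  A tool [-0.206 -0.143 -0.086] turn deg tool [-90.175  58.427  34.284] 112.7862139504761 minelb/wr z 0.1001431631409927
50 min [ 0.314  0.405 -0.881  1.183 -1.305  1.209  0.137] max [ 1.577  0.855 -0.623  2.249  0.128  2.045  1.226] end [ 1.442  0.855 -0.623  2.194 -1.158  1.209  1.226] min margin 0.004642697906566351
  A tool [-0.207 -0.143 -0.087] turn deg tool [-85.79   59.157  31.327] 108.81583886150429 minelb/wr z 0.10015033395563555
55 min [ 0.314  0.471 -0.881  1.176 -1.213  1.241  0.137] max [ 1.548  0.882 -0.635  2.168  0.13   2.048  1.143] end [ 1.42   0.882 -0.635  2.116 -1.066  1.241  1.143] min margin 0.0019618753790298094
  A tool [-0.209 -0.143 -0.089] turn deg tool [-81.388  59.789  28.395] 104.90462711229796 minelb/wr z 0.10015414628319846
```

The θ=45–55° headings are feasible, with margins set only by the current 20° side tilt (joint 6 near its stop). I'll undo that tilt first, then translate over the pad.

```bash
python3 -m handwheel '[[0.03,0,0,0,-10,0,0],[0.03,0,0,0,-10,0,0],[0.03,0,0,0,0,0,0]]'; python3 plan.py
```

```text
time: 6.75
position: [0.4552, 0.2311, 0.2595]
tool_rot: [-1.233, -2.365, -0.321]
ft_force: [0.2, -0.5, -1.0]
grip_width: 0.452
grip_force: 40.0
45 min [ 0.645  0.265 -0.957  1.408 -1.415  1.21   0.329] max [ 1.55   0.815 -0.578  2.331 -0.11   1.757  1.328] end [ 1.424  0.815 -0.578  2.271 -1.278  1.21   1.328] min margin 0.11905187911792092
  A tool [-0.203 -0.099 -0.126] turn deg tool [-71.95   50.148  41.923] 97.2065377310918 minelb/wr z 0.10012225126885815
50 min [ 0.645  0.265 -0.957  1.403 -1.319  1.232  0.329] max [ 1.533  0.839 -0.591  2.25  -0.107  1.759  1.239] end [ 1.41   0.839 -0.591  2.194 -1.179  1.232  1.239] min margin 0.1999200887072874
  A tool [-0.205 -0.098 -0.128] turn deg tool [-67.513  51.449  39.328] 93.55097231462382 minelb/wr z 0.10013085793189447
55 min [ 0.645  0.265 -0.957  1.397 -1.231  1.263  0.329] max [ 1.507  0.866 -0.602  2.169 -0.104  1.76   1.157] end [ 1.388  0.866 -0.602  2.116 -1.089  1.263  1.157] min margin 0.2810721804651375
  A tool [-0.207 -0.097 -0.129] turn deg tool [-63.065  52.657  36.727] 89.99378602505182 minelb/wr z 0.10013606141622172
```

```bash
python3 -m handwheel '[[0.03,-0.034,-0.0165,-0.021,0,0,0],[0.03,-0.034,-0.0165,-0.021,0,0,0],[0.03,-0.034,-0.0165,-0.021,0,0,0],[0.03,-0.034,-0.0165,-0.021,0,0,0],[0.03,-0.034,-0.0165,-0.022,0,0,0],[0.03,-0.034,-0.0165,-0.022,0,0,0],[0.03,0,0,0,0,0,0]]'; python3 -m handwheel '[[0.03,0,0,0,-6.75,5.15,3.95],[0.03,0,0,0,-6.75,5.15,3.95],[0.03,0,0,0,-6.75,5.15,3.95],[0.03,0,0,0,-6.75,5.15,3.95],[0.03,0,0,0,-6.75,5.15,3.95],[0.03,0,0,0,-6.75,5.15,3.95],[0.03,0,0,0,-6.75,5.15,3.95],[0.03,0,0,0,-6.75,5.15,3.95],[0.03,0,0,0,-6.75,5.15,3.95],[0.03,0,0,0,-6.75,5.15,3.95],[0.03,0,0,0,0,0,0],[0.03,0,0,0,0,0,0]]'; python3 - <<'E'
from plan import *
s=ctrl.get_state();q=s['joint_positions'];print(q,(q-LO).min(),(HI-q).min());M=R.from_rotvec(s['tool_rot']).as_matrix();print(s['position'],M)
p,Mt=target(np.radians(50));print('turn left',np.degrees((R.from_matrix(M).inv()*Mt).as_rotvec()),'shift tool',M.T@(p-s['position']))
im,d,i=snap('wrist','w3'); a=snap('side','s3')[0]; snap('top','t3')
v=np.hstack([cv2.resize(im[:300,:],None,fx=.8,fy=.8),cv2.resize(a[60:260,140:320],(380,240))]);v=v[:,:800];cv2.imwrite('pics/v3.png',v)
E
```

```text
time: 7.62
position: [0.5169, -0.022, 0.2688]
tool_rot: [-1.228, -2.361, -0.326]
ft_force: [-0.6, 0.7, -2.2]
grip_width: 0.45
grip_force: 40.0
time: 9.12
position: [0.5164, -0.018, 0.2694]
tool_rot: [-1.695, -0.792, -1.692]
ft_force: [0.9, -0.8, -0.6]
grip_width: 0.457
grip_force: 40.0
[ 1.539  0.407 -0.777  2.244 -1.314  1.409  0.927] 0.24560242524195086 0.2061684788048037
[ 0.516 -0.018  0.269] [[ 0.005  0.772  0.636]
 [-0.006 -0.635  0.772]
 [ 1.    -0.008  0.002]]
turn left [-0.543 -0.103 -0.437] shift tool [-0.169  0.002 -0.006]
```

View pics/v3.png

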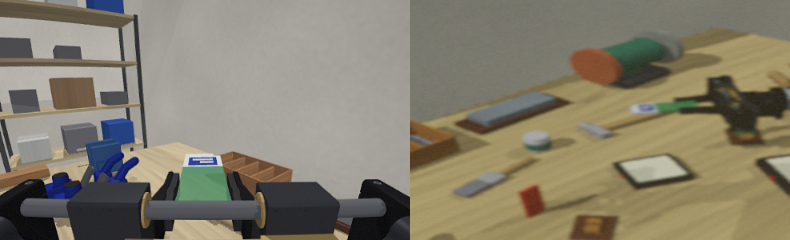

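The slip is level with its label up: the wrist view has the blue label at (204,161) and the side view at (645,106), frosted end forward. Next I'll measure the slip's plane, its label point and notch, and the pane centre from two views.

```bash
python3 - <<'E'
from plan import *
np.set_printoptions(precision=4,suppress=True)
s=ctrl.get_state();M=R.from_rotvec(s['tool_rot']).as_matrix();tp=s['position']
def blue(im,c,r=18):
    h=cv2.cvtColor(im,cv2.COLOR_BGR2HSV);m=cv2.inRange(h,(105,90,60),(130,255,255));k=np.zeros_like(m);k[c[1]-r:c[1]+r,c[0]-r:c[0]+r]=m[c[1]-r:c[1]+r,c[0]-r:c[0]+r];return k
lab=tp+M@[0.004,0,.026]; print('expected label',lab)
obs=[]
for n in('w3','s3','t3'):
    im,d,i=load(n); u=cv2.projectPoints(lab.reshape(1,3),cv2.Rodrigues(np.array(i['R']))[0],np.array(i['t']),np.array(i['intrinsics']),np.array(i['D']))[0].ravel()
    k=blue(im,np.round(u).astype(int),28 if n=='w3' else 8); ys,xs=np.nonzero(k)
    if len(xs)<5: print(n,'none',u);continue
    r=cv2.minAreaRect(np.c_[xs,ys].astype(np.float32)); c=cv2.convexHull(np.c_[xs,ys].astype(np.int32)); mm=cv2.moments(c); cc=np.array(r[0])
    print(n,'pred',u,'hull ctr',cc,len(xs),'onz',onz(i,[cc],lab[2])[0]); obs.append((i,cc))
    if n=='w3':
        w=onz(i,c[:,0],lab[2])-tp; print('label outline in tool y,z',np.c_[w@M[:,1],w@M[:,2]].min(0),np.c_[w@M[:,1],w@M[:,2]].max(0))
if len(obs)>1: print('tri',tri(obs)); print('tri last two',tri(obs[-2:]))
im,d,i=load('w3')
# face plane
h=cv2.cvtColor(im,cv2.COLOR_BGR2HSV);m=cv2.inRange(h,(45,60,40),(90,255,255));m[:195]=0;m[245:]=0;m[:,:215]=0;m[:,290:]=0
ys,xs=np.nonzero(m);P=bydepth(i,np.c_[xs,ys],d[ys,xs]);print('green n',len(P),P.min(0),P.max(0))
A=np.c_[P[:,:2]-lab[:2],np.ones(len(P))];co=np.linalg.lstsq(A,P[:,2],rcond=None)[0];print('plane slope deg along tool z,y',np.degrees(co[:2]@M[:2,2]),np.degrees(co[:2]@M[:2,1]),'z at label',co[2])
# pane centre two views, dilated quad by four corners
O=[]
for n in('t3','s3'):
    im2,d2,i2=load(n)
    g=np.array([0.53,-.003,.024]);u=cv2.projectPoints(g.reshape(1,3),cv2.Rodrigues(np.array(i2['R']))[0],np.array(i2['t']),np.array(i2['intrinsics']),np.array(i2['D']))[0].ravel()
    for f in ([n,'top0'] if n=='t3' else [n,'side0']):
        im2,d2,i2=load(f)
        m=(im2.min(2)>150).astype(np.uint8);N,L,st,ce=cv2.connectedComponentsWithStats(m);k=L[int(u[1]),int(u[0])]
        c=max(cv2.findContours((L==k).astype(np.uint8),0,1)[0],key=cv2.contourArea) if k else None
        if c is None: print(f,'no');continue
        w=onz(i2,c[:,0],.024)[:,:2].astype(np.float32);r=cv2.minAreaRect(w);print(f,'pane',r);mo=cv2.moments(c)
        if f in('top0','side0'): O.append((i2,(mo['m10']/mo['m00'],mo['m01']/mo['m00'])))
if len(O)==2: print('pane tri',tri(O))
x=cv2.resize(im[175:250,205:305],(800,600),interpolation=cv2.INTER_CUBIC);cv2.imwrite('pics/w3c.png',x)
E
```

```text
expected label [0.5331 0.0017 0.2734]
w3 pred [254.4442 199.7631] hull ctr [253.  200.5] 192 onz [0.531  0.0011 0.2734]
label outline in tool y,z [-0.0158  0.0135] [0.0132 0.0353]
s3 none [252.7139 148.2996]
t3 pred [257.8429 185.0004] hull ctr [257.26 185.32] 18 onz [0.5321 0.0035 0.2734]
tri (array([0.5324, 0.0033, 0.2725]), [np.float64(0.0002915440803414241), np.float64(0.00029154408034144587)])
tri last two (array([0.5324, 0.0033, 0.2725]), [np.float64(0.0002915440803414241), np.float64(0.00029154408034144587)])
green n 2153 [ 0.3994 -0.1602  0.0269] [0.8996 0.3265 0.35  ]
plane slope deg along tool z,y -16.243331858882154 -2.492232758277843 z at label 0.2582160402031485
t3 no
top0 pane ((0.5302138328552246, -0.003021940588951111), (0.09455384314060211, 0.09539036452770233), 62.80826187133789)
s3 pane ((0.5320055484771729, -0.0008414313197135925), (0.0919460728764534, 0.09205319732427597), 62.936710357666016)
side0 pane ((0.5317538380622864, -0.0007525458931922913), (0.09012209624052048, 0.08952853828668594), 63.05317306518555)
pane tri (array([ 0.5313, -0.0022,  0.0215]), [np.float64(0.001305943288873505), np.float64(0.0013059432888736094)])
```

View pics/w3c.png

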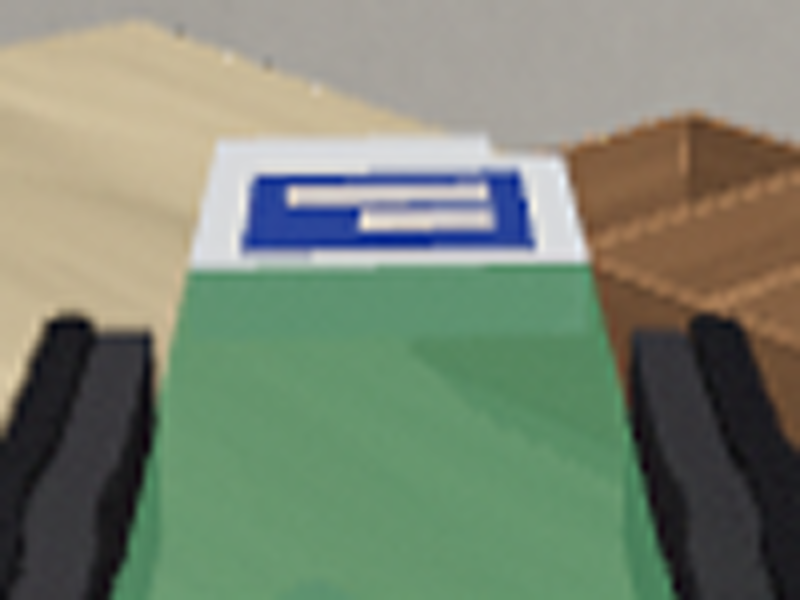

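The close crop shows the frosted end forward, label up, and the notch at the top right (about 525,145), just as described. Before descending, I'll check the real slip tilt and the room under and beside the tool using depth.

```bash
python3 - <<'E'
from plan import *
np.set_printoptions(precision=4,suppress=True)
s=ctrl.get_state();M=R.from_rotvec(s['tool_rot']).as_matrix();tp=s['position']
def pts(n,st=1):
    im,d,i=load(n);ys,xs=np.nonzero(d>0);return bydepth(i,np.c_[xs,ys],d[ys,xs])
W=pts('w3');L=(W-tp)@M; k=(np.abs(L[:,1])<.017)&(np.abs(L[:,0]-.004)<.01)&(L[:,2]>-.01)&(L[:,2]<.048)
A=np.c_[L[k][:,1:],np.ones(k.sum())];co=np.linalg.lstsq(A,L[k][:,0],rcond=None)[0];print(k.sum(),'face slope deg (y,z)',np.degrees(co[:2]),'x at label',co@[0,.026,1])
for n in('s3','t3'):
    P=pts(n);L=(P-tp)@M;c=(P[:,2]>.14)&(np.abs(L[:,1])<.2)
    for a in np.arange(-.5,.06,.05):
        q=c&(L[:,2]>a)&(L[:,2]<a+.05)
        if q.sum()>3: print(n,'along',round(a,2),q.sum(),'x(up) %.3f..%.3f  y %.3f..%.3f'%(L[q,0].min(),L[q,0].max(),L[q,1].min(),L[q,1].max()))
# heights of bench items below the final tool, relative to final frame, from first top view (static)
P=pts('top0');L=(P-(tp+M@[-.169,.002,-.004]))@M
q=(L[:,2]<-.03)&(L[:,2]>-.5)&(np.abs(L[:,1])<.16)&(P[:,2]>.012)&(P[:,2]<.2)
for a in np.arange(-.5,-.03,.05):
    for b in np.arange(-.15,.15,.05):
        z=q&(L[:,2]>a)&(L[:,2]<a+.05)&(L[:,1]>b)&(L[:,1]<b+.05)
        if z.sum()>8: print('bench along %.2f y %.2f z95 %.3f max %.3f n %d'%(a,b,np.percentile(P[z,2],95),P[z,2].max(),z.sum()))
E
```

```text
1083 face slope deg (y,z) [0.9314 0.1952] x at label 0.0018295365443496846
s3 along -0.45 514 x(up) -0.050..0.326  y -0.200..-0.019
s3 along -0.4 1430 x(up) -0.055..0.263  y -0.199..0.018
s3 along -0.35 300 x(up) -0.040..0.041  y -0.044..0.028
s3 along -0.3 277 x(up) -0.030..0.037  y -0.040..0.020
s3 along -0.25 282 x(up) -0.033..0.038  y -0.040..0.025
s3 along -0.2 314 x(up) -0.038..0.039  y -0.054..0.021
s3 along -0.15 508 x(up) -0.038..0.040  y -0.099..0.095
s3 along -0.1 428 x(up) -0.041..0.040  y -0.090..0.087
s3 along -0.05 187 x(up) -0.013..0.012  y -0.034..0.029
s3 along -0.0 125 x(up) -0.010..0.003  y -0.024..0.021
s3 along 0.05 15 x(up) -0.007..0.002  y -0.021..0.004
t3 along -0.5 248 x(up) 0.166..0.335  y -0.200..-0.091
t3 along -0.45 1603 x(up) -0.004..0.341  y -0.200..0.054
t3 along -0.4 1400 x(up) -0.010..0.257  y -0.192..0.057
t3 along -0.35 420 x(up) -0.014..0.045  y -0.044..0.039
t3 along -0.3 423 x(up) -0.006..0.041  y -0.037..0.050
t3 along -0.25 392 x(up) -0.007..0.045  y -0.038..0.037
t3 along -0.2 398 x(up) -0.024..0.043  y -0.053..0.034
t3 along -0.15 732 x(up)
[... 674 characters left out ...]
g -0.30 y -0.05 z95 0.040 max 0.043 n 198
bench along -0.30 y 0.00 z95 0.039 max 0.043 n 85
bench along -0.25 y -0.15 z95 0.039 max 0.042 n 203
bench along -0.25 y -0.10 z95 0.040 max 0.042 n 198
bench along -0.25 y -0.05 z95 0.040 max 0.044 n 195
bench along -0.25 y 0.00 z95 0.035 max 0.037 n 57
bench along -0.25 y 0.10 z95 0.122 max 0.125 n 40
bench along -0.20 y -0.15 z95 0.034 max 0.036 n 39
bench along -0.20 y -0.10 z95 0.037 max 0.040 n 75
bench along -0.20 y -0.05 z95 0.038 max 0.043 n 90
bench along -0.20 y 0.00 z95 0.036 max 0.038 n 14
bench along -0.20 y 0.10 z95 0.114 max 0.120 n 83
bench along -0.05 y -0.05 z95 0.028 max 0.032 n 44
bench along -0.05 y 0.00 z95 0.022 max 0.022 n 9
```

The slip is level within about 1°. The lowest part of the tool will clear the big pad by about 15 mm (7–10 mm at the wrist), and the body clears slip_b by about 25 mm. I'll descend to about 8.2 cm above the pane, trimming sideways on the way.

```bash
python3 -m handwheel '[[0.03,-0.02,0.001,-0.002,0,0,0],[0.03,-0.03,0.001,-0.002,0,0,0],[0.03,-0.03,0,0,0,0,0],[0.03,-0.03,0,0,0,0,0],[0.03,-0.025,0,0,0,0,0],[0.03,-0.02,0,0,0,0,0],[0.03,-0.012,0,0,0,0,0],[0.03,0,0,0,0,0,0],[0.03,0,0,0,0,0,0],[0.03,0,0,0,0,0,0]]'; python3 - <<'E'
from plan import *
np.set_printoptions(precision=4,suppress=True)
s=ctrl.get_state();q=s['joint_positions'];print(q,(q-LO).min(),(HI-q).min(),s['time']);M=R.from_rotvec(s['tool_rot']).as_matrix();tp=s['position'];print(tp,M)
print('label from tool pose',tp+M@[.004,-.001,.025])
im,d,i=snap('wrist','w4');t,_,j=snap('top','t4');a,_,k=snap('side','s4');O=[]
lab=tp+M@[.004,0,.026]
for n,(m_,inf,r) in dict(w=(im,i,28),t=(t,j,8),s=(a,k,9)).items():
    u=cv2.projectPoints(lab.reshape(1,3),cv2.Rodrigues(np.array(inf['R']))[0],np.array(inf['t']),np.array(inf['intrinsics']),np.array(inf['D']))[0].ravel();c=np.round(u).astype(int)
    h=cv2.cvtColor(m_,cv2.COLOR_BGR2HSV);b=cv2.inRange(h,(105,70,60),(130,255,255));z=np.zeros_like(b);z[c[1]-r:c[1]+r,c[0]-r:c[0]+r]=b[c[1]-r:c[1]+r,c[0]-r:c[0]+r]
    ys,xs=np.nonzero(z)
    if len(xs)<5: print(n,'none',u);continue
    cc=np.array(cv2.minAreaRect(np.c_[xs,ys].astype(np.float32))[0]);O.append((inf,cc));print(n,u,cc,len(xs),onz(inf,[cc],lab[2])[0])
print(tri(O))
v=np.hstack([cv2.resize(t[120:300,190:370],(400,400)),cv2.resize(a[130:260,190:320],(400,400))]);cv2.imwrite('pics/v4.png',v)
E
```

```text
time: 10.52
position: [0.5134, -0.0206, 0.1019]
tool_rot: [-1.695, -0.787, -1.693]
ft_force: [-0.4, 0.8, -1.3]
grip_width: 0.45
grip_force: 40.0
[ 1.4211  0.8457 -0.6072  2.1923 -1.1677  1.2261  1.2194] 0.39230000334581283 0.25773274460777484 10.525
[ 0.5134 -0.0206  0.1019] [[ 0.0059  0.7706  0.6373]
 [-0.0094 -0.6372  0.7706]
 [ 0.9999 -0.0106  0.0034]]
label from tool pose [ 0.5286 -0.0007  0.106 ]
w [254.1109 199.6406] [253.  200.5] 207 [ 0.5279 -0.0016  0.106 ]
t [258.9556 192.5738] [258.36 192.52] 35 [0.5301 0.0015 0.106 ]
s [254.5846 184.5185] [255.  186.5] 5 [0.5214 0.0069 0.106 ]
(array([0.529 , 0.0016, 0.1023]), [np.float64(0.0026651580062520106), np.float64(0.0015878075929345312), np.float64(0.0038803488301357445)])
```

View pics/v4.png

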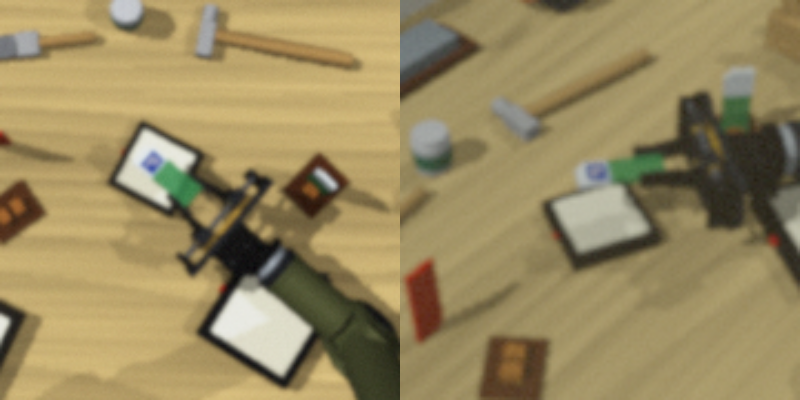

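Both views show the label over the small pad's pane: (150,160) in the top crop, (597,172) in the side crop. It's clear of everything, with slip_b untouched in its stand. A last trim of 2.5 mm, then let it settle.

```bash
python3 -m handwheel '[[0.03,0,0.0025,0,0,0,0],[0.03,0,0,0,0,0,0],[0.03,0,0,0,0,0,0],[0.03,0,0,0,0,0,0],[0.03,0,0,0,0,0,0],[0.03,0,0,0,0,0,0],[0.03,0,0,0,0,0,0],[0.03,0,0,0,0,0,0]]'; python3 - <<'E'
from h import *
s=ctrl.get_state();M=R.from_rotvec(s['tool_rot']).as_matrix();print('label',s['position']+M@[.004,-.001,.025],np.abs(s['qd']).max(),s['grip_force'])
print(ctrl.close_job())
E
```

```text
time: 11.68
position: [0.5152, -0.022, 0.1013]
tool_rot: [-1.695, -0.785, -1.692]
ft_force: [0.4, -0.4, -1.3]
grip_width: 0.459
grip_force: 40.0
label [ 0.53034999 -0.00214131  0.10544054] 0.0013285175114703695 39.99995108514497
the job is handed in; nothing more can be done
None
```

I handed the job in at 11.7 s (no verdict came back): slip_a is held level and still, label up and notch confirmed, with the label about 1 mm off the pane's centre and 8.1 cm above it by my measurements, and slip_b and the other tools left untouched.

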